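Draw the axle out of its bearing

TASK

Lift the keeper, which stands at the end of the bearing pedestal's sleeve away from the axle's head, fully up and leave it up, then draw the axle by its square head straight out of the sleeve. Lower it gently into the V-rest so that its shank lies in both saddles, about midway between collar and groove, and let go; either way round will do. Do not drop the axle on the bench, and leave the other things where they are.

Things in the scene. Friction and masses are not known exactly. Their poses are not given: they have to be found in the camera images.
- pedestal: Grey bearing pedestal bolted to the bench. Origin: centre of its underside, z up. Foot 110 (x) x 80 (y) x 12 mm. Its sleeve, outer diameter 50 mm, has a level 28 mm bore along the pedestal's y, 70 mm above the bench, from y = -45 to +45 mm; sleeve top at z = 95 mm. The axle's head sticks out at the -y end (roughly to the robot's right), the keeper is at the +y end.
- bore_mouth (a point): Centre of the sleeve's mouth at its -y end, on the bore's axis; axes as the pedestal's: the axle comes out along -y. Once its plain end is past this point the axle is free.
- keeper_grip (a point): Centre of the keeper's dark grip, a block 30 (x) x 16 (y) x 28 mm high on top of the keeper plate, at the sleeve's +y end; axes as the pedestal's. With the keeper down this point is 118 mm above the bench, and the grip's underside is 9 mm above the sleeve's top. It can be pinched from above across either width.
- keeper (a joint): Height of the keeper (m): 0 down, its fork in the axle's groove so that the axle cannot come out; 0.030 fully up at its stop. It slides straight up and stays where it is left (about 4 N to lift). The axle is free from about 0.020 up. It may start up to 3 mm raised.
- axle: Steel axle, 165 mm long, 0.14 to 0.23 kg, 1 mm play all round in the sleeve. Origin: on its axis at the collar's shoulder, which starts at the sleeve's mouth; y runs from head to plain end. Square head 22x22 mm, y -50 to -5 mm, flats upright; collar diameter 38, y -5 to 0; shank diameter 26, y 0 to 90; groove, diameter 14, y 90 to 99; end, diameter 26, to y 115. Centre of mass y = 39 mm.
- axle_head (a point): Centre of the axle's square head (22 mm wide, 45 mm long), the place to grip it from above; axes as the axle's.
- axle_mid (a point): Middle of the axle's shank, on its axis, 45 mm from the collar's shoulder and 72.5 mm from the centre of the head; axes as the axle's.
- axle_end (a point): Centre of the axle's plain end (y = 115 mm of the axle); at the start it stands 25 mm out beyond the keeper's side of the sleeve. The axle must be drawn 115 mm to be out of the sleeve.
- v_rest: Dark steel V-rest screwed to the bench: base plate 70 (x) x 90 (y) x 10 mm with two upright saddles, each 12 mm thick, at y = -24 and +24 mm: 90 degree Vs open upward, their tips 50 mm above the bench, mouth 45 mm wide. Origin: centre of its underside; the saddles are lined up along its y axis; z up.
- rest_axis (a point): Where the middle of the axle's shank lies when it rests in the V-rest: midway between the two saddles, 46 mm above the bench; axes as the V-rest's. The axle lies along y, its head towards either end.
- spanner: Bystander: combination spanner, 229 mm long, flat, 6 mm high. Origin: centre of its underside.
- tin: Bystander: round tin of grease, 70 mm across, 42 mm high. Origin: centre of its underside.
- pliers: Bystander: combination pliers, 187 mm long, lying flat, 12 mm high. Origin: centre of its underside.
- block: Bystander: plain oak packing block, 44x85x38 mm. Origin: centre of its underside.
- brush: Bystander: bench brush, 34x180x45 mm, bristles up at one end. Origin: centre of its underside.
- stone: Bystander: dark dressing stone, 24x95x24 mm. Origin: centre of its underside.
- nut: Bystander: large hexagon nut, 27 mm across, 13 mm high. Origin: centre of its underside.

How it is judged:
On the way, in this order (a step that is already met when the one before it is completed fails the run):
1. the keeper is lifted (at least 22 mm) with the axle still home in the sleeve (value of joint keeper above 0.022 m and distance between axle and bore_mouth below 0.015 m), for 0.2 s.
2. the axle is drawn out along the bore: its plain end reaches the mouth (within 10 mm) on the bore's axis (15 mm) and in line with it (y of axle_end in the frame of bore_mouth below 0.01 m and x of axle_end in the frame of bore_mouth between -0.015 and 0.015 m and z of axle_end in the frame of bore_mouth between -0.015 and 0.015 m and angle between the y axis of axle and the y axis of pedestal, either way round below 0.15 rad), for 0.05 s.
3. the axle is lowered into the V-rest while still held in the gripper (x of axle_mid in the frame of rest_axis between -0.008 and 0.008 m and y of axle_mid in the frame of rest_axis between -0.014 and 0.014 m and z of axle_mid in the frame of rest_axis between -0.005 and 0.01 m and angle between the y axis of axle and the y axis of v_rest, either way round below 0.15 rad and contact force between the fingers and axle above 0.5 N), for 0.1 s.
At the end, for the whole second after the job is handed in: The axle lies at rest and released in both saddles of the V-rest: the middle of its shank within 14 mm along, 8 mm across and 5 mm in height of the rest's mid point, in line with the rest within 0.08 rad; the keeper is still up by at least 22 mm (x of axle_mid in the frame of rest_axis between -0.008 and 0.008 m and y of axle_mid in the frame of rest_axis between -0.014 and 0.014 m and z of axle_mid in the frame of rest_axis between -0.005 and 0.005 m and angle between the y axis of axle and the y axis of v_rest, either way round below 0.08 rad and value of joint keeper above 0.022 m and linear speed of axle below 0.02 m/s and angular speed of axle below 0.2 rad/s); the robot touches nothing.
It fails at once if the axle is dropped or laid on the bench (height (world z) of axle below 0.026 m or height (world z) of axle_end below 0.018 m).
It fails at once if another thing on the bench is shifted by more than 30 mm (distance of any of spanner, tin, pliers, block, brush, stone, nut from where it was at the start of the episode above 0.03 m).
It also fails if it takes over 58 s, if anything falls off the work surface, if the arm or the gripper's body presses on something with over 40 N, if the wrist force passes 120 N, or if a joint passes its speed limit or range.

ROBOT

A 6-joint arm with a two-finger parallel gripper is mounted at the origin on a cart in front of the work surface, level with it; the furniture and walls round the work are solid. World frame = base frame: x ahead of the robot, y to its left, z up, the work surface at z = 0. Lengths are in m, angles in rad, forces in N, time in s.
With the tool pointing down it reaches from about 0.275 to 0.85 m from the base axis. Payload 5.2 kg.
Tool frame: the origin (TCP) lies midway between the tips of the shut fingers; the grasp point (between the pads) lies 19 mm behind it; z points along the fingers, y is the line along which they close (so a half turn about z gives the same grasp; the last joint's range is limited). The gripper opens to 85 mm and grips with 20 to 120 N. Pads are 22 mm wide; open, the fingers measure 114 mm over their backs; the gripper's body (76 mm by 85 mm) begins 54 mm behind the grasp point. The pads swing forward as they close: fully open they stand 13 mm farther back than shut.
Start: joints at [-1.53, 0.259, 1.535, -0, 1.348, -0.203], TCP at [0.133, -0.534, 0.231] pointing down, gripper open.
Joint ranges: [-3.14, 3.14], [-0.91, 2.08], [0.19, 2.58], [-1.22, 4.36], [0.22, 2.71], [-3.12, 3.12]. Speed limits (rad/s): [2.57, 2.57, 3.14, 3.14, 3.14, 3.14].

INTERFACE

Orientations are given as a unit quaternion [x, y, z, w].
In Python, from workcell import readout, cams, workorder gives the robot as it stands. The module is installed in compiled form; this text tells all that it offers.
- The arm moves only by the tool send_rows, never from a script. Its argument "increments" is a list of rows, each an object with "rotation": the turn, a rotation vector about the tool's x, y, z in degrees, a list of three; "slide": the shift along the tool's x, y, z in mm, a list of three; "claw": the opening, from 0 (shut) to 1 (fully open). A call has 1 to 20 rows; each row shifts and turns the commanded pose from where the row before left it, along the tool's axes as they then stand; what a row does not reach is not made up. A row lasts 1/8 s, in which the tool goes at most 62.5 mm and 10.7 degrees, less where a joint would pass 70% of its speed; a pose out of reach is approached as far as the arm can. A call is refused whole if a number of a shift passes 62.5 or a number of a turn 10.7, either way. A call with a gripper value outside its range is refused whole. The fingers move at their own pace and stop on an object; "grip_force" is the grip in N (left out, the last holds). Time passes only in rows, so rows that do not move let the fingers close. It gives the time, the measured TCP pose, the force, the opening and the grip force at its end, in the units of the state.
- readout.state(): the state, without advancing time (a new reading comes with each control period).
- cams.snapshot(name): name is "scene" or "top" or "wrist"; returns a dict with "pixels" (384x512x3 uint8, blue, green, red), "K" (3x3 intrinsics, pixels), "k1" (the pictures are not rectified: a ray, as slopes to the right and down, at radius r is drawn at 1 + k1 r^2 times it, then the intrinsics apply), "extrinsics" (4x4, takes a point from world to camera coordinates); the wrist camera has in their place "mount" (4x4, takes a point from camera to tool coordinates, whose origin is the TCP and whose axes are the flange's). Camera axes: x right, y up, looking along -z (the intrinsics and any distortion apply to the point x, -y, -z); pixel columns grow to the right and rows downward; lengths in m; the calibration is good to about 2 mm. A picture is of the moment at which its call begins: read the wrist's pose just before it. There is no depth.
- workorder.close_job(): hands the job in; it is judged then, once.
The state is a dict: "t": time; "joints": joint angles; "dq": joint speeds; "tau": joint torques, N m; "tcp_pos": TCP position; "orientation": TCP orientation; "wrist_force": force on the tool from outside, world axes, zero at the start; "moment": the same for the moment, N m; "finger_gap": finger opening in m; "grasp_force": force on a finger pad.
Only numpy, scipy, OpenCV 4.12 (cv2) and the standard library are available. Lean on these libraries where they do the work, as an engineer would, in place of code of your own. Each camera call takes 0.05 s, during which the arm holds its last target. There are 200 camera calls.

## Working session

There is one attempt and no reset: what is moved stays moved. The work goes in short steps, Python scripts to look and compute and a tool call to move; the robot and the scene stay as the last step left them, time stands still between calls to the robot, and variables do not carry over. Pictures are saved under pics/ and viewed, at most 10 in all, crops included, and the job is handed in when it is done.

Besides the shell and the picture viewer there is one more tool, called after ">>>" in YAML: its name, and indented under it one key for each argument. send_rows: Moves the arm, as the interface text tells. Its arguments: {"type":"object","properties":{"increments":{"type":"array"},"grip_force":{"type":"number"}},"required":["increments"]}

```bash
mkdir -p pics; cat > h.py <<'E'
import numpy as np, cv2
from scipy.spatial.transform import Rotation as R
from workcell import readout, cams
def snap(name,fn=None):
    s=readout.state(); d=cams.snapshot(name)
    if name=='wrist':
        T=np.eye(4);T[:3,:3]=R.from_quat(s['orientation']).as_matrix();T[:3,3]=s['tcp_pos']
        d['C']=T@np.array(d['mount'])
    else: d['C']=np.linalg.inv(np.array(d['extrinsics']))
    if fn: cv2.imwrite(fn,d['pixels'])
    return d
def ray(d,uv):
    K=np.array(d['K']);k=d['k1']
    p=cv2.undistortPoints(np.array([[uv]],float),K,np.array([k,0,0,0,0],float))[0,0]
    v=d['C'][:3,:3]@np.array([p[0],-p[1],-1]); return d['C'][:3,3],v
def onz(d,uv,z):
    o,v=ray(d,uv); return o+v*(z-o[2])/v[2]
def proj(d,P):
    q=np.linalg.inv(d['C'])@np.append(P,1); x=np.array([q[0],-q[1]])/-q[2]
    x=x*(1+d['k1']*(x@x)); K=np.array(d['K']); return x*[K[0,0],K[1,1]]+K[:2,2]
E
python3 - <<'E'
from h import *
for n in('scene','top'):
    d=snap(n,f'pics/{n}0.png'); print(n,d['C'].round(3).tolist(),d['k1'],np.array(d['K']).tolist())
s=readout.state();print({k:np.round(v,3).tolist() for k,v in s.items()})
E
```

```text
scene [[-0.199, -0.578, 0.791, 1.444], [0.98, -0.098, 0.175, 0.185], [-0.024, 0.81, 0.586, 0.791], [0.0, 0.0, 0.0, 1.0]] -0.15719954680766818 [[425.61992400326915, 0.0, 260.330641682886], [0.0, 425.61992400326915, 188.50546019071703], [0.0, 0.0, 1.0]]
top [[0.006, 0.989, -0.147, 0.333], [-1.0, 0.004, -0.014, -0.016], [-0.013, 0.147, 0.989, 1.328], [0.0, 0.0, 0.0, 1.0]] -0.05439451360963329 [[466.19280630515465, 0.0, 248.81398845025734], [0.0, 466.19280630515465, 194.51509597898308], [0.0, 0.0, 1.0]]
{'t': 0.1, 'joints': [-1.53, 0.259, 1.536, -0.0, 1.348, -0.203], 'dq': [-0.001, -0.002, -0.002, 0.001, 0.0, 0.002], 'tau': [0.003, -44.697, -29.125, -0.0, 0.006, 0.0], 'tcp_pos': [0.133, -0.533, 0.231], 'orientation': [0.993, 0.122, 0.0, -0.001], 'wrist_force': [0.124, 0.602, 0.274], 'moment': [-0.027, 0.028, 0.032], 'grasp_force': 0.0, 'finger_gap': 0.085}
```

View pics/top0.png

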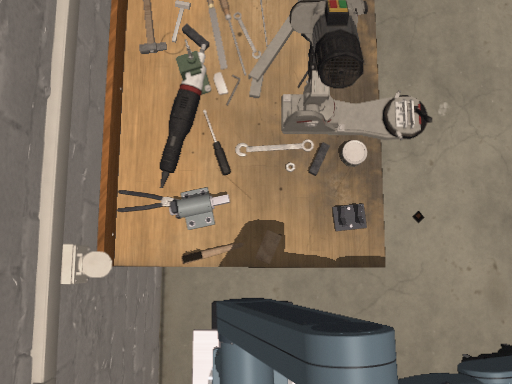

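View pics/scene0.png

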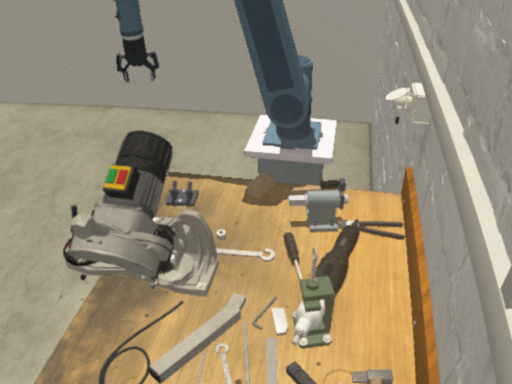

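The top view shows the pedestal at about (195,207) with the axle head at (220,200), the keeper near (173,205) and the pliers' handles beyond it. The V-rest is at (350,217), the brush at (205,250) and the tin at (355,152). The scene view shows the pedestal at (322,208) and the V-rest at (182,192). I'll zoom in on both.

```bash
python3 - <<'E'
from h import *
t=cv2.imread('pics/top0.png');s=cv2.imread('pics/scene0.png')
z=lambda im,x,y,w,h,f:cv2.resize(im[y:y+h,x:x+w],None,fx=f,fy=f,interpolation=cv2.INTER_CUBIC)
a=np.hstack([z(t,150,180,90,60,5),z(t,325,195,50,43,7)[:300]])
b=np.hstack([z(s,280,170,80,60,5),z(s,160,170,80,60,5)])
W=max(a.shape[1],b.shape[1]);p=lambda i:np.pad(i,((0,0),(0,W-i.shape[1]),(0,0)))
o=np.vstack([p(a),p(b)]);print(o.shape);cv2.imwrite('pics/crop1.png',o)
E
```

```text
(600, 800, 3)
```

View pics/crop1.png

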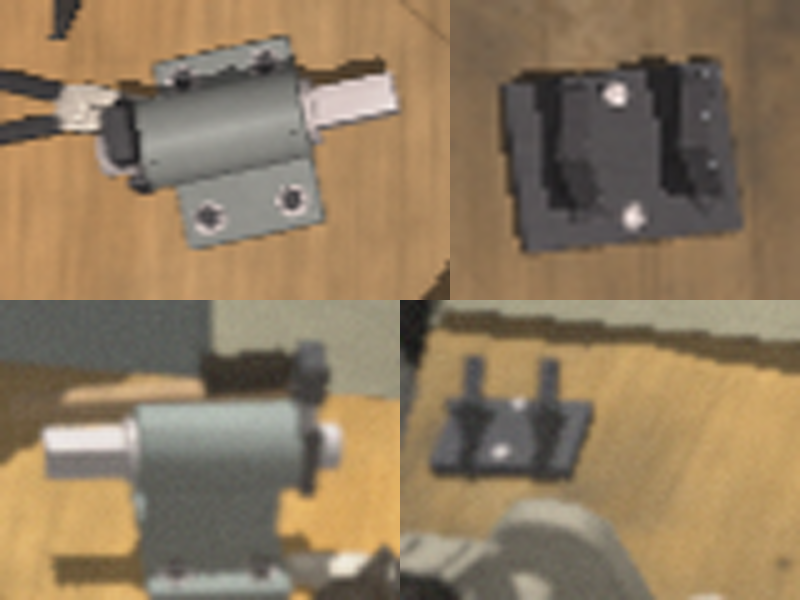

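The crop shows the pedestal's foot corners, the dark keeper grip at crop (120,130), the head from (310,110) to (398,90), and the V-rest's base corners. I'll turn these into coarse poses.

```bash
python3 - <<'E'
from h import *
d=snap('top')
f=np.array([onz(d,np.array(p)/5+[149.6,179.6],.012) for p in [(155,65),(290,38),(322,220),(190,248)]])
r=np.array([onz(d,(np.array(p)-[450,0])/7+[324.6,194.6],.010) for p in [(503,85),(720,62),(742,230),(523,250)]])
for n,q in(('ped',f),('rest',r)):
    print(n,q.round(4)[:,:2].tolist(),q.mean(0).round(4)); e1=q[0]+q[3]-q[1]-q[2]; e2=q[0]+q[1]-q[2]-q[3]
    print(np.degrees(np.arctan2(-e1[0],e1[1])),np.degrees(np.arctan2(e2[1],e2[0])),np.linalg.norm(e1)/2,np.linalg.norm(e2)/2)
g=onz(d,np.array((122,118))/5+[149.6,179.6],.132);print('grip top',g)
h=[onz(d,np.array(p)/5+[149.6,179.6],.081) for p in [(310,92),(395,73),(398,108),(315,130)]];print('head top',np.round(h,4)[:,:2].tolist(),np.mean(h,0))
s=readout.state();w=cams.snapshot('wrist');print(np.round(w['mount'],3).tolist(),np.round(w['K'],1).tolist(),w['k1']);print(R.from_quat(s['orientation']).as_matrix().round(3))
E
```

```text
ped [[0.5335, 0.1977], [0.5495, 0.1205], [0.4451, 0.1003], [0.4288, 0.175]] [0.4892 0.1484 0.012 ]
12.00266659566438 11.59012522252042 0.07763571612922956 0.10675140151572955
rest [[0.4949, -0.2352], [0.5047, -0.324], [0.4362, -0.3309], [0.4278, -0.242]] [ 0.4659 -0.283   0.01  ]
5.840656417959821 5.797010884293267 0.08927881245970554 0.0681127586596617
grip top [0.48734508 0.19468525 0.132     ]
head top [[0.5086, 0.1019], [0.5192, 0.056], [0.5001, 0.0541], [0.4879, 0.0988]] [0.50391884 0.07772985 0.081     ]
[[-0.001, 0.948, 0.319, 0.082], [1.0, 0.001, 0.0, 0.001], [0.0, 0.319, -0.948, -0.142], [0.0, 0.0, 0.0, 1.0]] [[268.7, 0.0, 255.6], [0.0, 268.7, 189.6], [0.0, 0.0, 1.0]] -0.044853285818824314
[[ 0.97   0.241 -0.   ]
 [ 0.241 -0.97   0.001]
 [ 0.    -0.001 -1.   ]]
```

>>> send_rows:
  increments:
    - {"rotation": [0,0,-9.75],"slide": [0,0,-4],"claw": 1}
    - {"rotation": [0,0,-9.75],"slide": [0,0,-4],"claw": 1}
    - {"rotation": [0,0,-9.75],"slide": [0,0,-4],"claw": 1}
    - {"rotation": [0,0,-9.75],"slide": [0,0,-4],"claw": 1}
    - {"rotation": [0,0,-9.75],"slide": [0,0,-4],"claw": 1}
    - {"rotation": [0,0,-9.75],"slide": [0,0,-4],"claw": 1}
    - {"rotation": [0,0,-9.75],"slide": [0,0,-4],"claw": 1}
    - {"rotation": [0,0,-9.75],"slide": [0,0,-4],"claw": 1}
    - {"rotation": [0,0,-9.75],"slide": [0,0,-4],"claw": 1}
    - {"rotation": [0,0,0],"slide": [0,0,0],"claw": 1}

```text
t: 1.45
tcp_pos: [0.1328, -0.5338, 0.2674]
orientation: [0.632, 0.775, -0.0, 0.0]
wrist_force: [0.1, 0.2, 0.1]
finger_gap: 0.0855
grasp_force: 0.0
```

>>> send_rows:
  increments:
    - {"rotation": [0,0,0],"slide": [20,18,0],"claw": 1}
    - {"rotation": [0,0,0],"slide": [36,33,0],"claw": 1}
    - {"rotation": [0,0,0],"slide": [36,33,0],"claw": 1}
    - {"rotation": [0,0,0],"slide": [36,33,0],"claw": 1}
    - {"rotation": [0,0,0],"slide": [36,33,0],"claw": 1}
    - {"rotation": [0,0,0],"slide": [36,33,0],"claw": 1}
    - {"rotation": [0,0,0],"slide": [36,33,0],"claw": 1}
    - {"rotation": [0,0,0],"slide": [36,33,0],"claw": 1}
    - {"rotation": [0,0,0],"slide": [36,33,0],"claw": 1}
    - {"rotation": [0,0,0],"slide": [36,33,0],"claw": 1}
    - {"rotation": [0,0,0],"slide": [36,33,0],"claw": 1}
    - {"rotation": [0,0,0],"slide": [36,33,0],"claw": 1}
    - {"rotation": [0,0,0],"slide": [36,33,0],"claw": 1}
    - {"rotation": [0,0,0],"slide": [36,33,0],"claw": 1}
    - {"rotation": [0,0,0],"slide": [20,18,0],"claw": 1}
    - {"rotation": [0,0,0],"slide": [17,22,0],"claw": 1}
    - {"rotation": [0,0,0],"slide": [0,0,0],"claw": 1}
    - {"rotation": [0,0,0],"slide": [0,0,0],"claw": 1}

```text
t: 3.7
tcp_pos: [0.5024, 0.0788, 0.267]
orientation: [0.632, 0.775, -0.001, -0.0]
wrist_force: [-0.7, -0.9, 0.3]
finger_gap: 0.0855
grasp_force: 0.0
```

```bash
python3 - <<'E'
from h import *
d=snap('wrist','pics/w1.png')
E
```

```text
(no output)
```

View pics/w1.png

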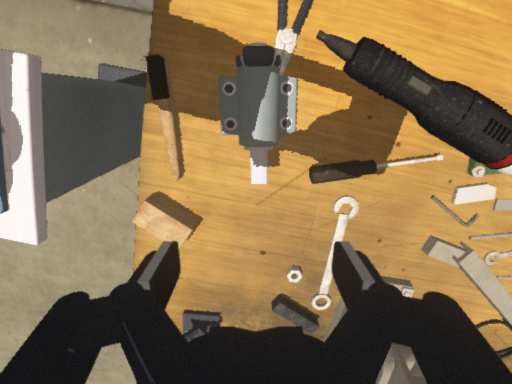

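The wrist view shows the pedestal upright. The keeper grip's top is near (258,55), the sleeve spans (237..283, 65..150), the foot corners lie around (220,77)-(297,133), and the head is at (259,168). I'll zoom for corner picks.

```bash
python3 - <<'E'
import cv2,numpy as np
i=cv2.imread('pics/w1.png')[38:190,205:310]
i=cv2.resize(i,None,fx=3.9,fy=3.9,interpolation=cv2.INTER_CUBIC)
i=np.clip(255*(i/255.)**.55,0,255).astype(np.uint8);print(i.shape);cv2.imwrite('pics/w1c.png',i)
E
```

```text
(593, 410, 3)
```

View pics/w1c.png

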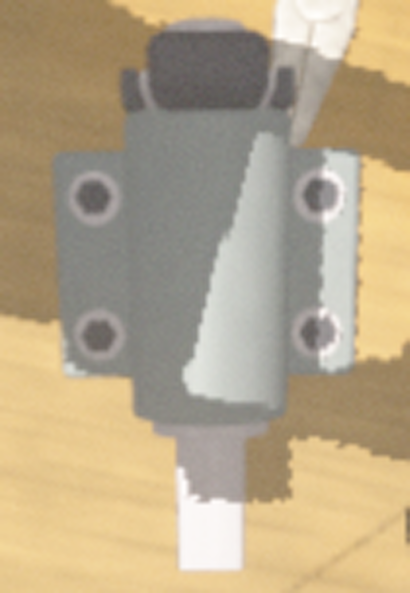

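```bash
python3 - <<'E'
from h import *
d=snap('wrist'); s=readout.state()
P=lambda x,y,z:onz(d,np.array((x,y))/3.9+[204.63,37.63],z)
f=np.array([P(54,152,.012),P(358,150,.012),P(355,372,.012),P(65,377,.012)])
c=f.mean(0);e1=f[0]+f[1]-f[2]-f[3];e2=f[1]+f[2]-f[0]-f[3]
print('ped',c,np.degrees(np.arctan2(-e1[0],e1[1])),np.degrees(np.arctan2(e2[1],e2[0])),np.linalg.norm(e1)/2,np.linalg.norm(e2)/2)
h=[(P(179,570,.081)+P(243,570,.081))/2,(P(178,445,.081)+P(243,445,.081))/2]
v=h[1]-h[0];print('head near,far',np.round(h,4).tolist(),'yaw',np.degrees(np.arctan2(-v[0],v[1])),'w',np.linalg.norm(P(179,570,.081)-P(243,570,.081)))
g=(P(149,33,.132)+P(270,33,.132))/2;print('grip far edge',g,np.linalg.norm(P(149,33,.132)-P(270,33,.132)))
sl=[(P(124,112,.07)+P(290,112,.07))/2,(P(134,415,.07)+P(286,415,.07))/2];print('sleeve',np.round(sl,4).tolist())
print(s['tcp_pos'])
E
```

```text
ped [0.49047642 0.1510761  0.012     ] 12.772653681518706 12.260816304970293 0.07829933305593254 0.10802561485165392
head near,far [[0.5102, 0.0588, 0.081], [0.5016, 0.0992, 0.081]] yaw 12.004818092707461 w 0.020995978273478162
grip far edge [0.4786165  0.20599802 0.132     ] 0.028967257055972098
sleeve [[0.4806, 0.1954, 0.07], [0.4999, 0.1068, 0.07]]
[0.50242683 0.0785012  0.26725965]
```

>>> send_rows:
  increments:
    - {"rotation": [0,0,-0.5],"slide": [20,1.4,0],"claw": 1}
    - {"rotation": [0,0,0],"slide": [40,1,0],"claw": 1}
    - {"rotation": [0,0,0],"slide": [40,1,0],"claw": 1}
    - {"rotation": [0,0,0],"slide": [22.5,0,0],"claw": 1}
    - {"rotation": [0,0,0],"slide": [0,0,20],"claw": 1}
    - {"rotation": [0,0,0],"slide": [0,0,35],"claw": 1}
    - {"rotation": [0,0,0],"slide": [0,0,35],"claw": 1}
    - {"rotation": [0,0,0],"slide": [0,0,25],"claw": 1}
    - {"rotation": [0,0,0],"slide": [0,0,15],"claw": 1}
    - {"rotation": [0,0,0],"slide": [0,0,15],"claw": 1}
    - {"rotation": [0,0,0],"slide": [0,0,12],"claw": 1}
    - {"rotation": [0,0,0],"slide": [0,0,10],"claw": 1}
    - {"rotation": [0,0,0],"slide": [0,0,0],"claw": 1}
    - {"rotation": [0,0,0],"slide": [0,0,0],"claw": 1}

```text
t: 5.55
tcp_pos: [0.4809, 0.1998, 0.1007]
orientation: [0.628, 0.778, 0.0, 0.0]
wrist_force: [-0.2, -0.9, -0.4]
finger_gap: 0.0855
grasp_force: 0.0
```

>>> send_rows:
  grip_force: 40
  increments:
    - {"rotation": [0,0,0],"slide": [0,0,0],"claw": 0.5}
    - {"rotation": [0,0,0],"slide": [0,0,0],"claw": 0.5}
    - {"rotation": [0,0,0],"slide": [0,0,0],"claw": 0.4}
    - {"rotation": [0,0,0],"slide": [0,0,0],"claw": 0.3}
    - {"rotation": [0,0,0],"slide": [0,0,0],"claw": 0.2}
    - {"rotation": [0,0,0],"slide": [0,0,0],"claw": 0}
    - {"rotation": [0,0,0],"slide": [0,0,0],"claw": 0}
    - {"rotation": [0,0,0],"slide": [0,0,0],"claw": 0}

```text
t: 6.55
tcp_pos: [0.4799, 0.1996, 0.1001]
orientation: [0.628, 0.778, -0.001, -0.0]
wrist_force: [-5.4, -1.9, 2.7]
finger_gap: 0.0326
grasp_force: 39.4
```

>>> send_rows:
  increments:
    - {"rotation": [0,0,0],"slide": [0,0,-4],"claw": 0}
    - {"rotation": [0,0,0],"slide": [0,0,-5],"claw": 0}
    - {"rotation": [0,0,0],"slide": [0,0,-5],"claw": 0}
    - {"rotation": [0,0,0],"slide": [0,0,-5],"claw": 0}
    - {"rotation": [0,0,0],"slide": [0,0,-4],"claw": 0}
    - {"rotation": [0,0,0],"slide": [0,0,-3],"claw": 0}
    - {"rotation": [0,0,0],"slide": [0,0,-1],"claw": 0}
    - {"rotation": [0,0,0],"slide": [0,0,0],"claw": 0}

```text
t: 7.55
tcp_pos: [0.4799, 0.1996, 0.1275]
orientation: [0.628, 0.778, -0.001, -0.0]
wrist_force: [-6.1, -2.0, -1.6]
finger_gap: 0.0323
grasp_force: 40.3
```

>>> send_rows:
  increments:
    - {"rotation": [0,0,0],"slide": [0,0,-1],"claw": 0}
    - {"rotation": [0,0,0],"slide": [0,0,-1],"claw": 0}
    - {"rotation": [0,0,0],"slide": [0,0,0],"claw": 0}

```text
t: 7.92
tcp_pos: [0.4799, 0.1996, 0.1294]
orientation: [0.628, 0.778, -0.001, -0.0]
wrist_force: [-5.9, -1.2, -2.3]
finger_gap: 0.0326
grasp_force: 40.2
```

>>> send_rows:
  increments:
    - {"rotation": [0,0,0],"slide": [0,0,-1],"claw": 0}
    - {"rotation": [0,0,0],"slide": [0,0,0],"claw": 0}
    - {"rotation": [0,0,0],"slide": [0,0,0],"claw": 0.6}
    - {"rotation": [0,0,0],"slide": [0,0,0],"claw": 1}
    - {"rotation": [0,0,0],"slide": [0,0,0],"claw": 1}
    - {"rotation": [0,0,0],"slide": [0,0,0],"claw": 1}
    - {"rotation": [0,0,0],"slide": [0,0,0],"claw": 1}

```text
t: 8.8
tcp_pos: [0.4808, 0.1997, 0.1305]
orientation: [0.628, 0.778, 0.0, 0.0]
wrist_force: [-0.1, 0.2, 0.6]
finger_gap: 0.0856
grasp_force: 0.0
```

>>> send_rows:
  increments:
    - {"rotation": [0,0,0],"slide": [0,0,-20],"claw": 1}
    - {"rotation": [0,0,0],"slide": [0,0,-30],"claw": 1}
    - {"rotation": [0,0,0],"slide": [0,0,-25],"claw": 1}
    - {"rotation": [0,0,0],"slide": [0,0,-10],"claw": 1}
    - {"rotation": [0,0,0],"slide": [-20,0,0],"claw": 1}
    - {"rotation": [0,0,0],"slide": [-40,0,0],"claw": 1}
    - {"rotation": [0,0,0],"slide": [-40,0,0],"claw": 1}
    - {"rotation": [0,0,0],"slide": [-20,0,0],"claw": 1}
    - {"rotation": [0,0,0],"slide": [0,0,0],"claw": 1}
    - {"rotation": [0,0,0],"slide": [0,0,0],"claw": 1}

```text
t: 10.05
tcp_pos: [0.5056, 0.0829, 0.2148]
orientation: [0.628, 0.778, -0.0, -0.001]
wrist_force: [-0.0, 0.3, 0.5]
finger_gap: 0.0854
grasp_force: 0.0
```

```bash
python3 - <<'E'
from h import *
d=snap('wrist','pics/w2.png');s=snap('scene');t=snap('top')
f=lambda i,x,y,w,h,k:cv2.resize(i[y:y+h,x:x+w],None,fx=k,fy=k,interpolation=cv2.INTER_CUBIC)
a=f(d['pixels'],205,20,105,170,3.5);a=(255*(a.clip(0,255)/255.)**.6).astype(np.uint8)
b=f(s['pixels'],280,160,80,70,5)
t_=f(t['pixels'],325,195,50,43,5)
o=np.zeros((600,800,3),np.uint8);o[:595,:a.shape[1]]=a[:595];o[:350,370:770]=b;o[355:570,370:620]=t_;cv2.imwrite('pics/c2.png',o)
print(readout.state()['tcp_pos'])
E
```

```text
[0.50568063 0.08329499 0.21516466]
```

View pics/c2.png

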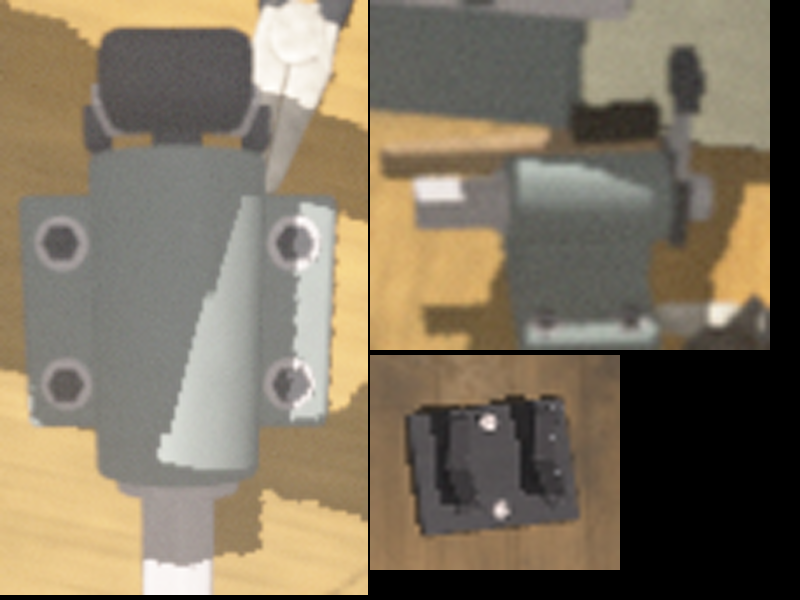

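The keeper is clearly up in the scene crop (grip at (685,75), bright stems below it) and the axle is still home. Next is the head.

>>> send_rows:
  increments:
    - {"rotation": [0,0,0],"slide": [-2.4,0,20],"claw": 1}
    - {"rotation": [0,0,0],"slide": [0,0,35],"claw": 1}
    - {"rotation": [0,0,0],"slide": [0,0,35],"claw": 1}
    - {"rotation": [0,0,0],"slide": [0,0,25],"claw": 1}
    - {"rotation": [0,0,0],"slide": [0,0,15],"claw": 1}
    - {"rotation": [0,0,0],"slide": [0,0,15],"claw": 1}
    - {"rotation": [0,0,0],"slide": [0,0,12],"claw": 1}
    - {"rotation": [0,0,0],"slide": [0,0,9],"claw": 1}
    - {"rotation": [0,0,0],"slide": [0,0,0],"claw": 1}
    - {"rotation": [0,0,0],"slide": [0,0,0],"claw": 1}

```text
t: 11.45
tcp_pos: [0.5069, 0.08, 0.0497]
orientation: [0.628, 0.778, 0.0, 0.0]
wrist_force: [0.2, -0.1, -0.1]
finger_gap: 0.0853
grasp_force: 0.0
```

>>> send_rows:
  grip_force: 30
  increments:
    - {"rotation": [0,0,0],"slide": [0,0,0],"claw": 0.5}
    - {"rotation": [0,0,0],"slide": [0,0,0],"claw": 0.5}
    - {"rotation": [0,0,0],"slide": [0,0,0],"claw": 0.4}
    - {"rotation": [0,0,0],"slide": [0,0,0],"claw": 0.3}
    - {"rotation": [0,0,0],"slide": [0,0,0],"claw": 0.2}
    - {"rotation": [0,0,0],"slide": [0,0,0],"claw": 0}
    - {"rotation": [0,0,0],"slide": [0,0,0],"claw": 0}
    - {"rotation": [0,0,0],"slide": [0,0,0],"claw": 0}

```text
t: 12.45
tcp_pos: [0.5064, 0.0801, 0.0494]
orientation: [0.628, 0.778, -0.0, -0.0]
wrist_force: [-1.6, -1.1, 3.9]
finger_gap: 0.0217
grasp_force: 33.3
```

>>> send_rows:
  grip_force: 110
  increments:
    - {"rotation": [0,0,0],"slide": [0,0,0],"claw": 0}
    - {"rotation": [0,0,0],"slide": [0,0,0],"claw": 0}
    - {"rotation": [0,0,0],"slide": [-4,0,0],"claw": 0}
    - {"rotation": [0,0,0],"slide": [-6,0,0],"claw": 0}
    - {"rotation": [0,0,0],"slide": [-6,0,0],"claw": 0}
    - {"rotation": [0,0,0],"slide": [-6,0,0],"claw": 0}
    - {"rotation": [0,0,0],"slide": [-6,0,0],"claw": 0}
    - {"rotation": [0,0,0],"slide": [-6,0,0],"claw": 0}
    - {"rotation": [0,0,0],"slide": [-6,0,0],"claw": 0}
    - {"rotation": [0,0,0],"slide": [0,0,0],"claw": 0}

```text
t: 13.7
tcp_pos: [0.5152, 0.0398, 0.0493]
orientation: [0.628, 0.778, -0.0, 0.0]
wrist_force: [-2.2, -2.5, 4.0]
finger_gap: 0.0202
grasp_force: 107.3
```

>>> send_rows:
  increments:
    - {"rotation": [0,0,0],"slide": [-6,0,0],"claw": 0}
    - {"rotation": [0,0,0],"slide": [-7,0,0],"claw": 0}
    - {"rotation": [0,0,0],"slide": [-7,0,0],"claw": 0}
    - {"rotation": [0,0,0],"slide": [-7,0,0],"claw": 0}
    - {"rotation": [0,0,0],"slide": [-7,0,0],"claw": 0}
    - {"rotation": [0,0,0],"slide": [-6,0,0],"claw": 0}
    - {"rotation": [0,0,0],"slide": [0,0,0],"claw": 0}

```text
t: 14.58
tcp_pos: [0.5238, 0.0009, 0.0494]
orientation: [0.628, 0.778, -0.0, 0.001]
wrist_force: [-0.9, -2.0, 0.3]
finger_gap: 0.0201
grasp_force: 107.4
```

>>> send_rows:
  increments:
    - {"rotation": [0,0,0],"slide": [-4,0,0],"claw": 0}
    - {"rotation": [0,0,0],"slide": [-6,0,0],"claw": 0}
    - {"rotation": [0,0,0],"slide": [-6,0,0],"claw": 0}
    - {"rotation": [0,0,0],"slide": [-6,0,0],"claw": 0}
    - {"rotation": [0,0,0],"slide": [-6,0,0],"claw": 0}
    - {"rotation": [0,0,0],"slide": [-6,0,0],"claw": 0}
    - {"rotation": [0,0,0],"slide": [-6,0,0],"claw": 0}
    - {"rotation": [0,0,0],"slide": [-6,0,0],"claw": 0}
    - {"rotation": [0,0,0],"slide": [-6,0,0],"claw": 0}
    - {"rotation": [0,0,0],"slide": [0,0,0],"claw": 0}
    - {"rotation": [0,0,0],"slide": [0,0,0],"claw": 0}

```text
t: 15.95
tcp_pos: [0.5343, -0.0489, 0.0492]
orientation: [0.628, 0.778, -0.0, -0.0]
wrist_force: [1.0, -0.3, -2.6]
finger_gap: 0.0208
grasp_force: 107.5
```

```bash
python3 - <<'E'
from h import *
d=snap('wrist','pics/w3.png');snap('scene','pics/s3.png')
E
```

```text
(no output)
```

View pics/w3.png

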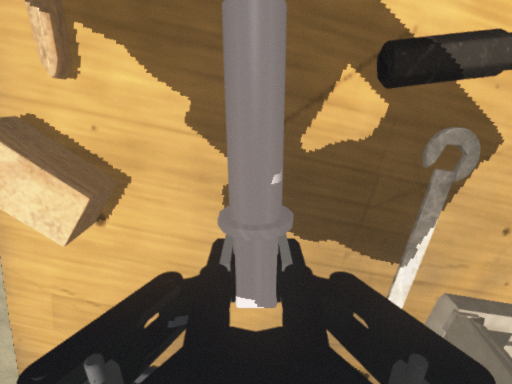

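The wrist view shows the axle fully drawn and held by the head: shank at (255,0–205), collar at (255,215), head end at (256,305). I'll check for pitch and grip offset from the silhouette widths.

```bash
python3 - <<'E'
from h import *
d=snap('wrist'); st=readout.state()
Rm=R.from_quat(st['orientation']).as_matrix();t=np.array(st['tcp_pos'])
hsv=cv2.cvtColor(d['pixels'],cv2.COLOR_BGR2HSV); m=((hsv[...,1]<45)).astype(np.uint8)
res=[]
for r in range(8,200,12):
    c=255;a=c
    while m[r,a]:a-=1
    b=c
    while m[r,b]:b+=1
    o,v1=ray(d,(a+.5,r));_,v2=ray(d,(b-.5,r))
    # in tool axes, intersect with axis line: use plane tangent geometry in y-(view) plane
    u1=Rm.T@v1;u2=Rm.T@v2;o_=Rm.T@(o-t)
    # rays normalised per unit tool z; in cross-section perpendicular to axle x: y-z slopes
    s1,s2=u1[1]/u1[2],u2[1]/u2[2];h=(np.arctan(s2)-np.arctan(s1))/2
    D=.013/np.sin(h);mid=(np.arctan(s1)+np.arctan(s2))/2
    z=o_[2]+D*np.cos(mid);y=o_[1]+D*np.sin(mid);x=o_[0]+(u1[0]/u1[2])*(z-o_[2]-.006)
    res.append((x,y,z)); print(r,a,b,np.round([x*1e3,y*1e3,z*1e3],1))
res=np.array(res);p=np.polyfit(res[:,0],res[:,2],1);q=np.polyfit(res[:,0],res[:,1],1);print('pitch deg',np.degrees(np.arctan(p[0])),'z at 0',p[1],'yaw',np.degrees(np.arctan(q[0])),q[1])
for r,z in((305,-.032),(233,-.024)):
    o,v=ray(d,(256,r));u=Rm.T@v;o_=Rm.T@(o-t);print(r,(o_+u*(z-o_[2])/u[2])*1e3)
E
```

```text
8 221 286 [115.7  -0.9 -16.8]
20 222 286 [111.7  -0.7 -16.1]
32 222 285 [107.5  -0.9 -15.4]
44 223 285 [103.2  -0.7 -14.7]
56 223 285 [ 98.5  -0.7 -16.1]
68 224 285 [ 94.   -0.5 -15.5]
80 224 285 [ 89.2  -0.5 -16.9]
92 224 285 [ 84.4  -0.5 -18.4]
104 225 284 [ 79.6  -0.5 -15.7]
116 225 284 [ 74.7  -0.5 -17.2]
128 226 284 [ 69.6  -0.3 -16.7]
140 226 283 [ 64.3  -0.6 -16.1]
152 227 283 [ 58.8  -0.3 -15.6]
164 228 283 [ 53.1  -0.1 -15. ]
176 228 282 [ 47.2  -0.4 -14.5]
188 228 282 [ 41.9  -0.4 -16.3]
pitch deg -0.40698530709292746 z at 0 -0.015497919089560294 yaw -0.4263433174769164 7.832122378311008e-05
305 [-17.77383057   0.10617522 -32.        ]
233 [ 19.15861548   0.12133831 -24.        ]
```

>>> send_rows:
  increments:
    - {"rotation": [0,0,0],"slide": [0,0,-8],"claw": 0}
    - {"rotation": [0,0,0],"slide": [0,0,-16],"claw": 0}
    - {"rotation": [0,0,0],"slide": [0,0,-22],"claw": 0}
    - {"rotation": [0,0,0],"slide": [0,0,-28],"claw": 0}
    - {"rotation": [0,0,1],"slide": [0,0,-28],"claw": 0}
    - {"rotation": [0,0,1.8],"slide": [0,0,-24],"claw": 0}
    - {"rotation": [0,0,2],"slide": [0,0,-16],"claw": 0}
    - {"rotation": [0,0,1.8],"slide": [0,0,-8],"claw": 0}
    - {"rotation": [0,0,0],"slide": [-10,-5,0],"claw": 0}
    - {"rotation": [0,0,0],"slide": [-20,-10,0],"claw": 0}
    - {"rotation": [0,0,0],"slide": [-30,-16,0],"claw": 0}
    - {"rotation": [0,0,0],"slide": [-36,-20,0],"claw": 0}
    - {"rotation": [0,0,0],"slide": [-36,-20,0],"claw": 0}
    - {"rotation": [0,0,0],"slide": [-36,-20,0],"claw": 0}
    - {"rotation": [0,0,0],"slide": [-36,-20,0],"claw": 0}
    - {"rotation": [0,0,0],"slide": [-36,-18,0],"claw": 0}
    - {"rotation": [0,0,0],"slide": [-30,-16,0],"claw": 0}
    - {"rotation": [0,0,0],"slide": [-20,-10,0],"claw": 0}
    - {"rotation": [0,0,0],"slide": [-11,-5,0],"claw": 0}
    - {"rotation": [0,0,0],"slide": [0,0,0],"claw": 0}

```text
t: 18.6
tcp_pos: [0.4045, -0.3643, 0.1989]
orientation: [0.672, 0.741, 0.0, -0.0]
wrist_force: [-0.1, -0.8, -2.1]
finger_gap: 0.0205
grasp_force: 107.6
```

```bash
python3 - <<'E'
from h import *
d=snap('wrist','pics/w4.png');s=readout.state();print(s['t'],s['tcp_pos'],s['orientation'],s['wrist_force'],s['finger_gap'])
E
```

```text
18.65 [ 0.40476101 -0.36356646  0.19900273] [ 6.71604632e-01  7.40909523e-01  3.49100244e-04 -4.19126772e-04] [ 0.97204965  0.87110682 -0.88357306] 0.020101540270783258
```

View pics/w4.png

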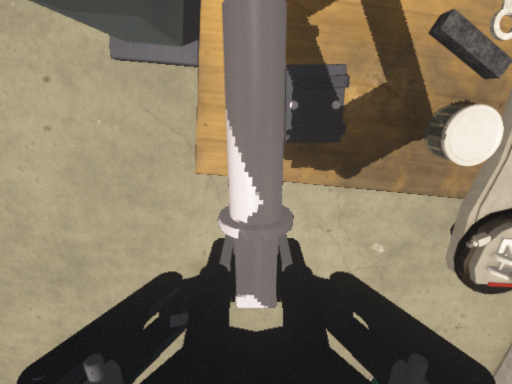

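The V-rest is visible at (285–348, 65–142), partly hidden by the axle, with the tin at (470,135). I'll shift 25 mm aside for a clear view.

>>> send_rows:
  increments:
    - {"rotation": [0,0,0],"slide": [0,-13,0],"claw": 0}
    - {"rotation": [0,0,0],"slide": [0,-12,0],"claw": 0}
    - {"rotation": [0,0,0],"slide": [0,0,0],"claw": 0}
    - {"rotation": [0,0,0],"slide": [0,0,0],"claw": 0}

```text
t: 19.15
tcp_pos: [0.3798, -0.3666, 0.1996]
orientation: [0.672, 0.741, 0.0, 0.0]
wrist_force: [-0.3, -0.2, -2.6]
finger_gap: 0.0203
grasp_force: 107.7
```

```bash
python3 - <<'E'
from h import *
d=snap('wrist','pics/w5.png');s=readout.state();print(s['tcp_pos'],s['orientation'])
i=d['pixels'][50:155,280:390]
i=cv2.resize(i,None,fx=5.5,fy=5.5,interpolation=cv2.INTER_CUBIC)
i=(255*(i/255.)**.45).astype(np.uint8);print(i.shape);cv2.imwrite('pics/w5c.png',i)
E
```

```text
[ 0.37992301 -0.36660231  0.19951707] [6.71650323e-01 7.40868253e-01 5.62217788e-05 2.70225933e-04]
(578, 605, 3)
```

View pics/w5c.png

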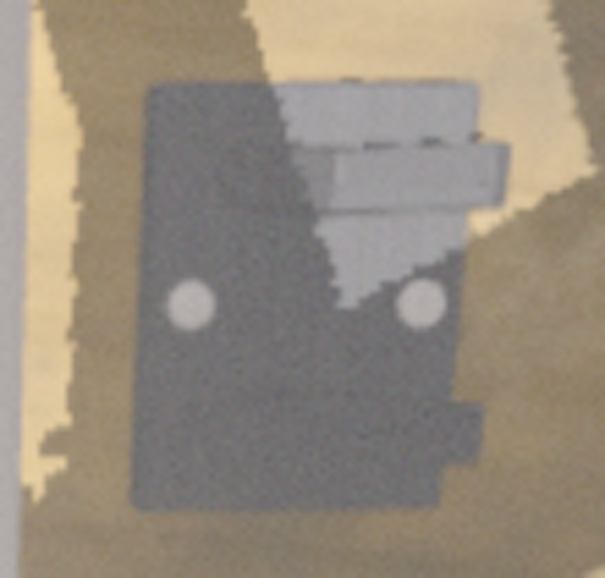

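The V-rest's base corners are at crop (148,83), (478,83), (440,510) and (132,508), and the screws at (191,305) and (422,303).

```bash
python3 - <<'E'
from h import *
d=snap('wrist');s=readout.state()
P=lambda x,y,z:onz(d,np.array((x,y))/5.5+[279.6,49.6],z)
f=np.array([P(148,83,.01),P(478,83,.01),P(440,510,.01),P(132,508,.01)])
c=f.mean(0);e1=f[0]+f[1]-f[2]-f[3];e2=f[1]+f[2]-f[0]-f[3]
print('rest',c,np.degrees(np.arctan2(-e1[0],e1[1])),np.degrees(np.arctan2(e2[1],e2[0])),np.linalg.norm(e1)/2,np.linalg.norm(e2)/2)
a,b=P(191,305,.012),P(422,303,.012);print('screws',(a+b)/2,np.degrees(np.arctan2((b-a)[1],(b-a)[0])))
Rm=R.from_quat(s['orientation']).as_matrix();t=np.array(s['tcp_pos']);print(Rm.round(4).tolist())
for cc in(c,(a+b)/2):
    mid=Rm@np.array([.0755,-.0005,-.0195])+t; print('delta tool mm (slide x,y,z)',(Rm.T@(np.array([cc[0],cc[1],.046])-mid))*1e3)
# axle end near
for r in(305,):
    for z in(-.0305,-.0315):
        o,v=ray(d,(256,r));u=Rm.T@v;o_=Rm.T@(o-t);print((o_+u*(z-o_[2])/u[2])*1e3)
E
```

```text
rest [ 0.46524247 -0.28186388  0.01      ] 6.605937329911406 5.864644693666362 0.08848141145437492 0.06933827182811367
screws [ 0.46613517 -0.28175289  0.012     ] 6.520246608199027
[[-0.0979, 0.9952, 0.0004], [0.9952, 0.0979, -0.0002], [-0.0003, 0.0003, -1.0]]
delta tool mm (slide x,y,z) [  0.55376907  93.6064745  172.96516533]
delta tool mm (slide x,y,z) [  0.57680327  94.50575457 172.96545775]
[-19.17272489   0.14754359 -30.5       ]
[-18.27370032   0.14707843 -31.5       ]
```

>>> send_rows:
  increments:
    - {"rotation": [0,0,0],"slide": [0,14,0],"claw": 0}
    - {"rotation": [0,0,0],"slide": [0.5,25,0],"claw": 0}
    - {"rotation": [0,0,0],"slide": [0,28,0],"claw": 0}
    - {"rotation": [0,0,0],"slide": [0,18,0],"claw": 0}
    - {"rotation": [0,0,0],"slide": [0,9,0],"claw": 0}
    - {"rotation": [0,0,0],"slide": [0,0,0],"claw": 0}
    - {"rotation": [0,0,0],"slide": [0,0,15],"claw": 0}
    - {"rotation": [0,0,0],"slide": [0,0,25],"claw": 0}
    - {"rotation": [0,0,0],"slide": [0,0,30],"claw": 0}
    - {"rotation": [0,0,0],"slide": [0,0,30],"claw": 0}
    - {"rotation": [0,0,0],"slide": [0,0,20],"claw": 0}
    - {"rotation": [0,0,0],"slide": [0,0,10],"claw": 0}
    - {"rotation": [0,0,0],"slide": [0,0,8],"claw": 0}
    - {"rotation": [0,0,0],"slide": [0,0,8],"claw": 0}
    - {"rotation": [0,0,0],"slide": [0,0,7],"claw": 0}
    - {"rotation": [0,0,0],"slide": [0,0,6],"claw": 0}
    - {"rotation": [0,0,0],"slide": [0,0,4],"claw": 0}
    - {"rotation": [0,0,0],"slide": [0,0,0],"claw": 0}
    - {"rotation": [0,0,0],"slide": [0,0,0],"claw": 0}

```text
t: 21.62
tcp_pos: [0.4734, -0.357, 0.0365]
orientation: [0.672, 0.741, -0.0, 0.0]
wrist_force: [0.5, 0.1, -2.6]
finger_gap: 0.0205
grasp_force: 107.8
```

>>> send_rows:
  increments:
    - {"rotation": [0,0,0],"slide": [0,0,2],"claw": 0}
    - {"rotation": [0,0,0],"slide": [0,0,2],"claw": 0}
    - {"rotation": [0,0,0],"slide": [0,0,2],"claw": 0}
    - {"rotation": [0,0,0],"slide": [0,0,0],"claw": 0}

```text
t: 22.12
tcp_pos: [0.4731, -0.3568, 0.03]
orientation: [0.672, 0.741, 0.0, -0.0]
wrist_force: [-0.0, -0.3, -1.7]
finger_gap: 0.0205
grasp_force: 107.8
```

>>> send_rows:
  increments:
    - {"rotation": [0,0,0],"slide": [0,0,1],"claw": 0}
    - {"rotation": [0,0,0],"slide": [0,0,1],"claw": 0}
    - {"rotation": [0,0,0],"slide": [0,0,0],"claw": 0}

```text
t: 22.5
tcp_pos: [0.4732, -0.3569, 0.0282]
orientation: [0.672, 0.741, 0.0, -0.0]
wrist_force: [0.2, 0.1, -1.9]
finger_gap: 0.0206
grasp_force: 107.8
```

>>> send_rows:
  increments:
    - {"rotation": [0,0,0],"slide": [0,0,1],"claw": 0}
    - {"rotation": [0,0,0],"slide": [0,0,0],"claw": 0}

```text
t: 22.75
tcp_pos: [0.4735, -0.357, 0.0275]
orientation: [0.672, 0.741, 0.0, 0.0]
wrist_force: [0.9, -0.1, -0.4]
finger_gap: 0.0204
grasp_force: 107.9
```

>>> send_rows:
  increments:
    - {"rotation": [0,0,0],"slide": [0,0,0.7],"claw": 0}
    - {"rotation": [0,0,0],"slide": [0,0,0],"claw": 0}

```text
t: 23.0
tcp_pos: [0.4737, -0.3571, 0.0271]
orientation: [0.672, 0.741, 0.0, 0.001]
wrist_force: [1.8, 1.2, 2.4]
finger_gap: 0.0206
grasp_force: 108.3
```

>>> send_rows:
  increments:
    - {"rotation": [0,0,0],"slide": [0,0,0.7],"claw": 0}
    - {"rotation": [0,0,0],"slide": [0,0,0],"claw": 0}

```text
t: 23.25
tcp_pos: [0.474, -0.3572, 0.0266]
orientation: [0.672, 0.741, 0.0, 0.001]
wrist_force: [2.5, 0.8, 4.6]
finger_gap: 0.0203
grasp_force: 108.9
```

>>> send_rows:
  grip_force: 20
  increments:
    - {"rotation": [0,0,0],"slide": [0,0,0],"claw": 0}
    - {"rotation": [0,0,0],"slide": [0,0,0],"claw": 0}
    - {"rotation": [0,0,0],"slide": [0,0,0.3],"claw": 0}
    - {"rotation": [0,0,0],"slide": [0,0,0],"claw": 0}

```text
t: 23.75
tcp_pos: [0.474, -0.3572, 0.0264]
orientation: [0.672, 0.741, 0.0, 0.001]
wrist_force: [1.9, 1.5, 6.7]
finger_gap: 0.0204
grasp_force: 109.1
```

>>> send_rows:
  increments:
    - {"rotation": [0,0,0],"slide": [0,0,0],"claw": 0.3}
    - {"rotation": [0,0,0],"slide": [0,0,0],"claw": 0.35}
    - {"rotation": [0,0,0],"slide": [0,0,0],"claw": 0.5}
    - {"rotation": [0,0,0],"slide": [0,0,0],"claw": 0.8}
    - {"rotation": [0,0,0],"slide": [0,0,0],"claw": 1}
    - {"rotation": [0,0,0],"slide": [0,0,0],"claw": 1}
    - {"rotation": [0,0,0],"slide": [0,0,0],"claw": 1}
    - {"rotation": [0,0,0],"slide": [0,0,0],"claw": 1}

```text
t: 24.75
tcp_pos: [0.4733, -0.3569, 0.0256]
orientation: [0.672, 0.741, -0.0, 0.0]
wrist_force: [0.3, 0.3, 0.3]
finger_gap: 0.0857
grasp_force: 0.0
```

>>> send_rows:
  increments:
    - {"rotation": [0,0,0],"slide": [0,0,-10],"claw": 1}
    - {"rotation": [0,0,0],"slide": [0,0,-20],"claw": 1}
    - {"rotation": [0,0,0],"slide": [0,0,-30],"claw": 1}
    - {"rotation": [0,0,0],"slide": [0,0,-40],"claw": 1}
    - {"rotation": [0,0,0],"slide": [0,0,-40],"claw": 1}
    - {"rotation": [0,0,0],"slide": [0,0,-30],"claw": 1}
    - {"rotation": [0,0,0],"slide": [0,0,-15],"claw": 1}
    - {"rotation": [0,0,0],"slide": [0,0,0],"claw": 1}
    - {"rotation": [0,0,0],"slide": [0,0,0],"claw": 1}

```text
t: 25.88
tcp_pos: [0.4727, -0.3563, 0.2091]
orientation: [0.672, 0.741, 0.0, -0.001]
wrist_force: [0.3, -0.2, -1.0]
finger_gap: 0.0856
grasp_force: 0.0
```

```bash
python3 - <<'E'
from h import *
d=snap('wrist','pics/w6.png');s=snap('scene','pics/s6.png');t=snap('top','pics/t6.png')
f=lambda i,x,y,w,h,k:cv2.resize(i[y:y+h,x:x+w],None,fx=k,fy=k,interpolation=cv2.INTER_CUBIC)
g=lambda i:(255*(i/255.)**.6).astype(np.uint8)
o=np.zeros((600,800,3),np.uint8);a=f(g(d['pixels']),190,20,130,200,3);o[:600,:390]=a
o[:300,395:795]=f(g(s['pixels']),140,160,80,60,5);o[305:595,395:795]=f(g(s['pixels']),280,160,80,58,5);cv2.imwrite('pics/c6.png',o)
print(readout.state()['tcp_pos'])
E
```

```text
[ 0.47279436 -0.35641799  0.20910208]
```

View pics/c6.png

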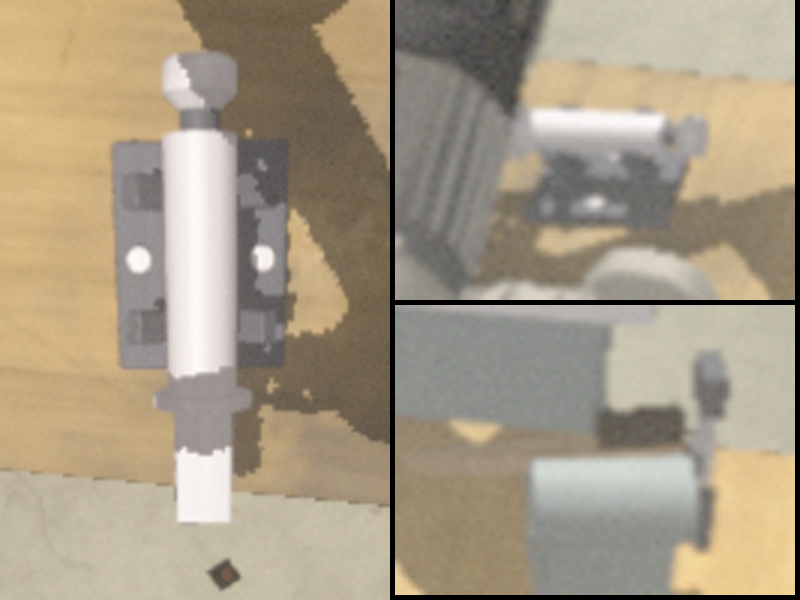

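The axle lies across both saddles (crop shank (200,131–386)), released, and the keeper is still up. I'll check the offset along the rest, then hand in.

```bash
python3 - <<'E'
from h import *
d=snap('wrist')
P=lambda x,y,z:onz(d,np.array((x,y))/3+[189.7,19.7],z)
g=P(200,131,.059);c=P(203,522,.057);y=g-c;L=np.linalg.norm(y[:2]);y/=np.linalg.norm(y)
m1=g-y*.045;m2=c+y*.095
r=np.array([.4655,-.2818]);b=np.array([-np.sin(np.radians(6.2)),np.cos(np.radians(6.2))])
print('len groove-head end (140):',L,'yaw',np.degrees(np.arctan2(-y[0],y[1])))
for m in(m1,m2):e=m[:2]-r;print('along',e@b,'across',e@[b[1],-b[0]])
E
```

```text
len groove-head end (140): 0.1388367598058327 yaw 6.104930923592694
along -0.003238528764469046 across 0.0007954541137344066
along -0.0020898139933027754 across 0.0007973601416041768
```

```bash
python3 -c "
from workcell import workorder
print(workorder.close_job())"
```

```text
the job is handed in; nothing more can be done
None
```

The job is handed in: the keeper was raised about 30 mm and left up, and the axle was drawn and released in both saddles of the V-rest. By camera it lies about 3 mm off along the rest, 1 mm across and in line. No verdict came back from the judging.

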